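Unpack the round flask and hold it down on the vortex mixer

TASK

The small sample carton on the bench is half open: fold both of its standing flaps right back, well past upright, and take out the round-bottomed flask, keeping it upright. Set it bottom first into the sprung ring on top of the vortex mixer and, without slamming it, push the ring down nearly as far as it goes, as you would to run the mixer; finish while still gripping the flask upright and holding the ring down. Leave the jar in the carton, and do not disturb the other things on the bench.

Things in the scene. Friction and masses are not known exactly. Their poses are not given: they have to be found in the camera images.
- carton: Cardboard carton, fixed, 186 (its x) x 126 (its y) x 122 mm high, walls 4; origin under its centre. Long flaps hinge at y = +-62.5, z = 122; short end flaps hang outside the ends (16 mm out) and stay. Inside are two places, x = +-43, y = 0, a partition (top at z = 68) between them, and a floor insert (top z = 18) with a 47 mm hole at each. Flask in one place, jar in the other, either way round.
- flap_a (a joint): Angle (rad) of the long flap (182 x 62 x 4 mm) hinged at the carton's +y wall: 0 flat shut, 1.57 upright, 2.9 folded right back outwards (its stop). Starts half open, 0.8 to 1.25. The stiff fold stays where it is left; a push of about 1 N swings it.
- flap_b (a joint): The same for the long flap hinged at the carton's -y wall.
- flap_a_edge (a point): Middle of the free edge of flap_a, 62 mm from its hinge.
- flap_b_edge (a point): Middle of the free edge of flap_b, 62 mm from its hinge.
- flask: Round-bottomed amber glass flask, white stopper, about 120 g, 110 mm tall; origin at the lowest point of the bulb, z up the neck. Bulb: 64 mm sphere centred at z = 32. Neck 22 mm wide at z = 71 to 77, then a 27 mm cylinder at z = 79 to 102 (grip here); stopper 31 mm wide, z = 102 to 110. In the carton its origin is 8 mm above the bench, the stopper 4 mm below the rim. Bottom-heavy.
- mixer: Cream bench vortex mixer, 165 deep (its x) x 130 wide x 138 mm high over all, fixed to the bench, with a knob and a switch on the sloping front (its -x end). Origin at the centre of its underside. The sprung ring stands on top, its axis at x = +20 mm, y = 0 in the mixer's frame.
- cradle (a joint): Travel (m) of the sprung ring: 0 up, 0.010 fully down on its stop. It sits at 0 under the flask's weight alone; it begins to move at about 2.7 N of downward force and takes about 9.7 N to reach the stop (0.7 N per mm); let go, it springs back up.
- cradle_rim (a point): Centre of the top rim of the sprung ring; moves with it; 138 mm above the bench when up. The ring is a black rubber funnel, 72 mm wide outside, 62 inside at the rim, 22 deep, narrowing to 34 mm at its foot: the bulb seats in it with the flask's origin 21 mm below this point.
- jar: Wide-mouthed clear jar with a broad white cap, 62 mm wide and 62 mm tall, 200 g, standing in the carton's other place with its base 18 mm above the bench. Leave it. Origin under its centre.
- beaker: Clear glass beaker, 70 mm wide, 90 mm tall. Bystander; origin under its centre.
- conical: Clear conical flask, base 80 mm wide, 113 mm tall. Bystander; origin under its centre.
- spray: Clear spray bottle with a white trigger head, 72 mm wide, 204 mm tall, nozzle along -x. Bystander; origin under its centre.
- tube_rack: White tube rack with capped tubes, 65 x 100 x 100 mm. Bystander; origin under its centre.
- petri_dishes: Two stacked clear dishes, 92 mm wide, 32 mm tall together. Bystander; origin under their centre.
- marker: White marker pen with a black cap, 130 mm long (its x), 18 mm thick, lying down. Bystander; origin on the bench under its middle.
There are look-alikes about, which are no part of the job. There is more than one size of the flask; the job needs the largest.

How it is judged (in metres and radians):
On the way, in this order (a step that is already met when the one before it is completed fails the run):
1. both flaps are folded back past upright (each beyond 1.9 rad) (value of joint each of flap_a, flap_b above 1.9 rad), for 0.2 s.
2. the flask is held clear above the carton's rim (z of flask in the frame of carton above 0.124 m and contact force between the fingers and flask above 1 N and contact force between flask and carton below 0.1 N), for 0.2 s.
At the end, for the whole second after the job is handed in: Fingers hold the flask, within 10 degrees of upright, seated in the ring (7 mm of its axis) and pressing it down over 7 of its 10 mm, the robot touching the mixer only through the flask; flask at rest; flaps still folded back (over 1.75 rad); jar standing in the carton (value of joint cradle above 0.007 m and horizontal distance between flask and cradle_rim below 0.007 m and z of flask in the frame of cradle_rim between -0.026 and -0.016 m and angle between flask's own z axis and vertical below 0.17 rad and contact force between the fingers and flask above 2 N and contact force between flask and mixer above 5 N and contact force between each of the fingers, the arm and mixer below 0.5 N and linear speed of flask below 0.02 m/s and value of joint each of flap_a, flap_b above 1.75 rad and horizontal distance between jar and carton below 0.06 m and angle between jar's own z axis and vertical below 0.2 rad); the arm keeps its last pose, push and grip.
It fails at once if the jar or another bystander is pushed more than 40 mm from its place (distance of any of jar, beaker, conical, spray, tube_rack, petri_dishes, marker from where it was at the start of the episode above 0.04 m).
It fails at once if a standing bystander is knocked over (angle between any of jar, beaker, conical, spray, tube_rack, petri_dishes's own z axis and vertical above 0.6 rad).
It fails at once if the flask is slammed into the mixer (over 45 N) (contact force between flask and mixer above 45 N).
It fails at once if the flask is tipped more than 50 degrees (angle between flask's own z axis and vertical above 0.87 rad).
It also fails if it takes over 61 s, if anything falls off the work surface, if the arm or the gripper's body presses on something with over 40 N, if the wrist force passes 120 N, or if a joint passes its speed limit or range.

ROBOT

A 6-joint arm with a two-finger parallel gripper is mounted at the origin on the work surface. World frame = base frame: x ahead of the robot, y to its left, z up, the work surface at z = 0. Lengths are in mm, angles in degrees, forces in N, time in s.
With the tool pointing down it reaches from about 300 to 850 mm from the base axis. Payload 4.2 kg.
Tool frame: the origin (TCP) lies midway between the tips of the shut fingers; the grasp point (between the pads) lies 19 mm behind it; z points along the fingers, y is the line along which they close (so a half turn about z gives the same grasp; the last joint's range is limited). The gripper opens to 91 mm and grips with 3 to 60 N. Pads are 32 mm wide; open, the fingers measure 118 mm over their backs; the gripper's body (76 mm by 178 mm) begins 60 mm behind the grasp point.
Start: joints at [62.682, 18.312, 89.639, -0, 72.044, -1.146], TCP at [253.625, 516.06, 213.976] pointing down, gripper open.
Joint ranges: [-177.97, 177.97], [-48.28, 115.42], [12.27, 149.76], [-77.06, 257.06], [2.81, 150.46], [-146.56, 146.56]. Speed limits (degrees/s): [147.25, 147.25, 180, 180, 180, 180].

INTERFACE

Orientations are given as [roll, pitch, yaw] about the fixed x, y, z axes, in that order (R = Rz(yaw) Ry(pitch) Rx(roll)).
In Python, from workcell import env gives the robot as it stands.
- The arm moves only by the shell command python3 -m jog 'ROWS' [FORCE]. ROWS is a JSON object of lists of equal length, an entry for each row: "jaw": the finger opening in mm, from 0 to 91.2; "slide": the shift along the tool's x, y, z in units of 30 mm (1.0 is 30 mm), a list of three; "spin": the turn about the tool's z in units of 8 degrees (1.0 is 8 degrees). In form: {"jaw": [jaw, ...], "slide": [[dx, dy, dz], ...], "spin": [spin, ...]}. A call has 1 to 10 rows; each row shifts and turns the commanded pose from where the row before left it, along the tool's axes as they then stand; what a row does not reach is not made up. A row lasts 1/10 s, in which the tool goes at most 50 mm and 8.59 degrees, less where a joint would pass 70% of its speed; a pose out of reach is approached as far as the arm can. A call is refused whole if a number of a shift passes 1 or a number of a turn 1, either way. A call with a gripper value outside its range is refused whole. The fingers move at their own pace and stop on an object; FORCE is the grip in N (left out, the last holds). Time passes only in rows, so rows that do not move let the fingers close. It gives the time, the measured TCP pose, the force, the opening and the grip force at its end, in the units of the state.
- env.state(): the state, without advancing time (a new reading comes with each control period).
- env.grab_frame(name): name is "scene" or "side" or "wrist"; returns the picture (384x512x3 uint8, red, green, blue); there is no depth.
- env.camera_model(name): a dict with "fx", "fy", "cx", "cy" (pixels), "D" ([k1, k2, p1, p2, k3] as OpenCV has them; the pictures are not rectified), "camera_from_world" (4x4, takes a point from world to camera coordinates). Camera axes: x right, y up, looking along -z (the intrinsics and any distortion apply to the point x, -y, -z); pixel columns grow to the right and rows downward; lengths in mm; the calibration is good to about 2 mm. A picture is of the moment at which its call begins: read the wrist's pose just before it. camera_model takes no time and is no camera call; for the wrist camera it gives the pose at the moment of the call.
- env.job_done(): hands the job in; it is judged then, once.
The state is a dict: "time_s": time; "qpos": joint angles; "qvel": joint speeds; "effort": joint torques, N m; "ee_pos": TCP position; "ee_rot": TCP orientation; "force": force on the tool from outside, world axes, zero at the start; "torque": the same for the moment, N m; "gripper_width": finger opening in mm; "gripper_force": force on a finger pad.
Only numpy, scipy, OpenCV 4.12 (cv2) and the standard library are available. Lean on these libraries where they do the work, as an engineer would, in place of code of your own. Each camera call takes 0.05 s, during which the arm holds its last target. There are 200 camera calls.

## Working session

There is one attempt and no reset: what is moved stays moved. The work goes in short steps, Python scripts to look and compute and a shell command to move; the robot and the scene stay as the last step left them, time stands still between calls to the robot, and variables do not carry over. Pictures are saved under pics/ and viewed, at most 10 in all, crops included, and the job is handed in when it is done.

```bash
mkdir -p pics; cat > h.py <<'E'
import numpy as np, cv2
from workcell import env
from scipy.spatial.transform import Rotation as R
def snap(n,f):
    m=env.camera_model(n); im=env.grab_frame(n); cv2.imwrite('pics/'+f,im[:,:,::-1]); return im,m
def KD(m): return np.array([[m['fx'],0,m['cx']],[0,m['fy'],m['cy']],[0,0,1.]]),np.array(m['D'],float)
def ray(m,u,v):
    K,D=KD(m); p=cv2.undistortPoints(np.array([[[u,v]]],float),K,D)[0,0]
    T=np.array(m['camera_from_world']); Rw=T[:3,:3].T; o=-Rw@T[:3,3]
    return o,Rw@np.array([p[0],-p[1],-1.])
def onz(m,u,v,z):
    o,d=ray(m,u,v); return o+d*(z-o[2])/d[2]
def proj(m,P):
    P=np.atleast_2d(P).astype(float); T=np.array(m['camera_from_world']); c=P@T[:3,:3].T+T[:3,3]
    K,D=KD(m); return cv2.projectPoints(c*[1,-1,-1],np.zeros(3),np.zeros(3),K,D)[0][:,0]
E
python3 - <<'E'
from h import *
ims=[]
for n in ('scene','side'):
    im,m=snap(n,n+'0.png'); 
    T=np.array(m['camera_from_world']); print(n,-T[:3,:3].T@T[:3,3])
    cv2.imwrite('pics/'+n+'0b.png',cv2.resize(im[:,:,::-1],(800,600),interpolation=cv2.INTER_CUBIC))
print(env.state())
E
```

```text
scene [1054.32567918  514.09780352  707.50349833]
side [  55.33029762 -475.17073544  675.59908967]
{'time_s': 0.1, 'qpos': array([ 6.26814474e+01,  1.83483141e+01,  8.96990893e+01, -9.29923444e-04,
        7.20443761e+01, -1.14491824e+00]), 'qvel': array([-0.0100086 , -0.0923381 , -0.03731305, -0.03977996,  0.0206449 ,
       -0.05537493]), 'effort': array([-8.19992747e-04, -4.13335276e+01, -2.32510918e+01,  7.28315231e-02,
        4.22104402e-02, -3.68715780e-05]), 'ee_pos': array([253.41617684, 515.64160986, 213.20320412]), 'ee_rot': array([-1.79908221e+02, -9.49873738e-04,  1.53826652e+02]), 'force': array([ 0.02834057, -0.48659464,  1.2561458 ]), 'torque': array([ 0.03209939,  0.06731656, -0.01777379]), 'gripper_force': 0.0, 'gripper_width': 90.96290746605504}
```

View pics/scene0b.png

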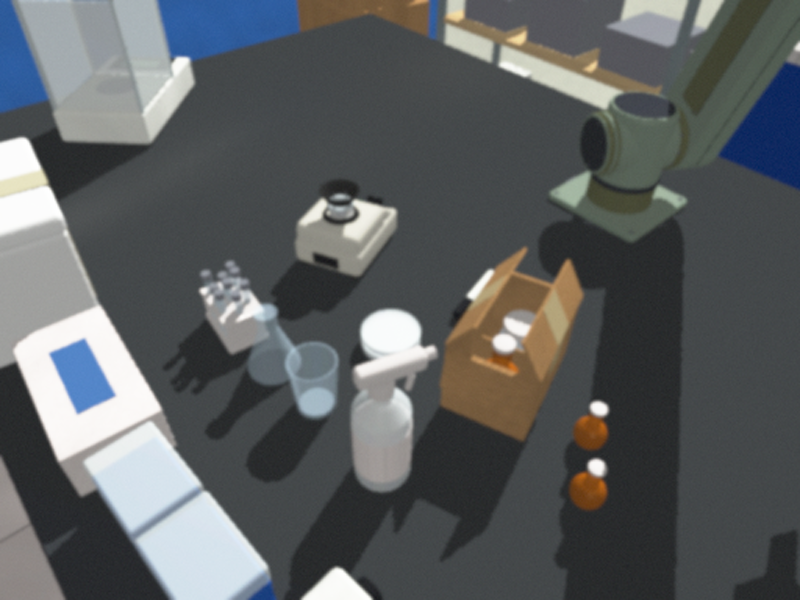

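View pics/side0b.png

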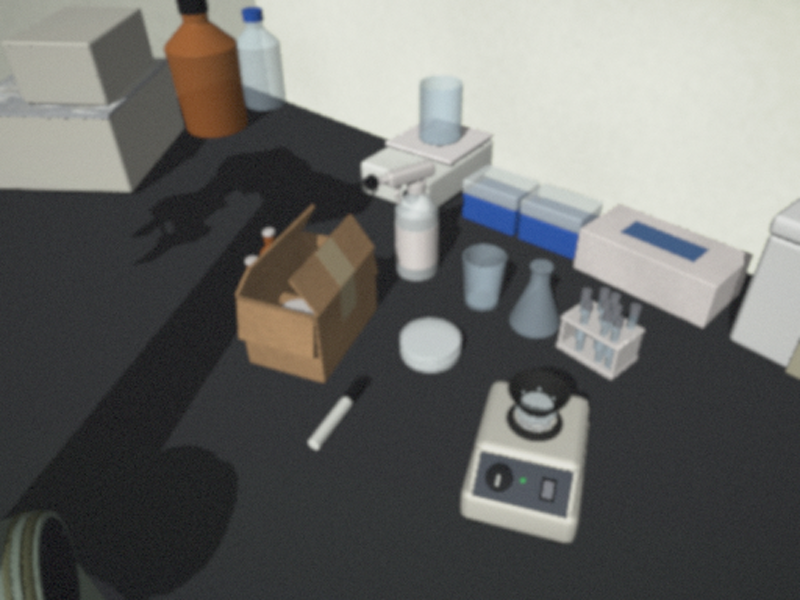

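Amber candidates in the scene view: the one in the carton at (505,350), and two on the bench at (593,428) and (590,488). The carton one fits, because the job flask stands in the carton and the bench ones look smaller. I'll confirm it in an enlarged crop.

```bash
python3 - <<'E'
from h import *
a=cv2.imread('pics/scene0.png')[150:290,275:400]; b=cv2.imread('pics/side0.png')[125:250,145:250]
# 4x, grid labels
def up(im,x0,y0,s,w,h):
    o=cv2.resize(im,None,fx=s,fy=s,interpolation=cv2.INTER_CUBIC)
    for x in range((x0//10+1)*10,x0+im.shape[1],10):
        cv2.line(o,((x-x0)*s,0),((x-x0)*s,6),(0,255,255),1)
        if x%20==0: cv2.putText(o,str(x),((x-x0)*s-8,16),0,.33,(0,255,255),1)
    for y in range((y0//10+1)*10,y0+im.shape[0],10):
        cv2.line(o,(0,(y-y0)*s),(6,(y-y0)*s),(0,255,255),1)
        if y%20==0: cv2.putText(o,str(y),(8,(y-y0)*s+4),0,.33,(0,255,255),1)
    c=np.zeros((h,w,3),np.uint8); o=o[:h,:w]; c[:o.shape[0],:o.shape[1]]=o; return c
cv2.imwrite('pics/crop1.png',np.hstack([up(a,275,150,4,400,560),up(b,145,125,4,400,560)]))
E
```

```text
(no output)
```

View pics/crop1.png

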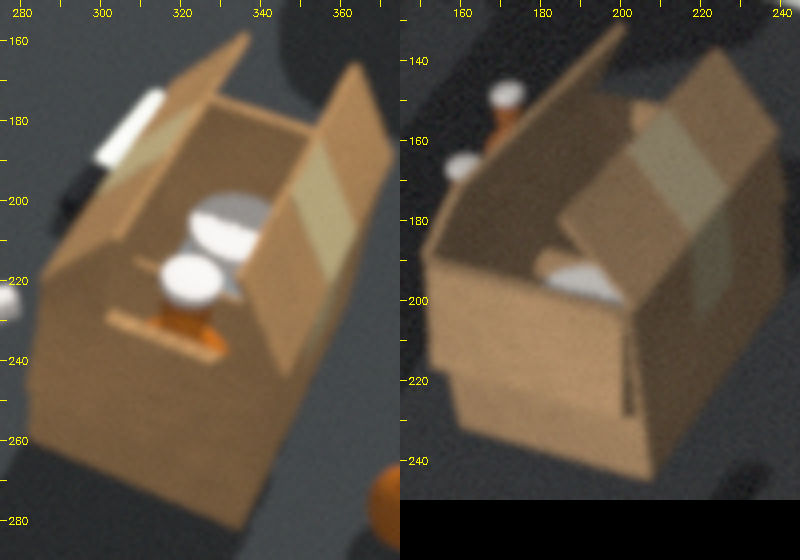

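```bash
cat > fit.py <<'E'
from h import *
from scipy.optimize import least_squares
ms,md=env.camera_model('scene'),env.camera_model('side')
def model(p):
    x,y,w,a,b=p; c,s=np.cos(w),np.sin(w)
    W=lambda q:np.array([x+c*q[0]-s*q[1],y+s*q[0]+c*q[1],q[2]])
    H=lambda sx,sy:W([sx*91,sy*62.5,122])
    F=lambda sx,sy:W([sx*91,sy*(62.5-62*np.cos(a if sy>0 else b)),122+62*np.sin(a if sy>0 else b)])
    return W,H,F
# near end in scene = +x carton ; scene-right flap => ?
def obs(p,L):  # L = sign of y for scene-left flap
    W,H,F=model(p)
    S=[(H(1,L),285,219),(H(1,-L),346,243),(F(1,L),305,209),(F(-1,L),337,159),(F(1,-L),334,218),(F(-1,-L),363,166),(H(-1,-L),372,190)]
    D=[(H(-1,-L),152,188),(H(-1,L),207,203),(F(-1,L),185,180),(F(1,L),223,137),(H(1,L),239,158),(W([-93,L*63,0]),208,245),(F(1,-L),201,132),(F(-1,-L),160,170)]
    return S,D
def res(p,L):
    S,D=obs(p,L); r=[]
    for m,O in ((ms,S),(md,D)):
        r.append(proj(m,np.array([o[0] for o in O]))-np.array([o[1:] for o in O]))
    return np.vstack(r).ravel()
if __name__=='__main__':
    c=onz(ms,325,215,122); print(c)
    print('end',onz(ms,285,219,122),onz(ms,346,243,122),'side end',onz(md,152,188,122),onz(md,207,203,122))
    for L in (1,-1):
        best=None
        for w in np.radians(range(-180,180,45)):
            r=least_squares(res,[c[0],c[1],w,1,1],args=(L,),loss='soft_l1')
            if best is None or r.cost<best.cost: best=r
        print(L,best.cost,best.x,np.degrees(best.x[2])); print(best.fun.reshape(-1,2).round(1).tolist())
    print('stopper scene z118',onz(ms,323,217,118)); print('jar scene',onz(ms,331,212,80),'side',onz(md,191,197,80))
    print('decoys',onz(ms,598*.64,408*.64,60),onz(ms,597*.64,467*.64,60))
E
python3 fit.py; python3 - <<'E'
from h import *
o=[]
for f,x0,y0 in (('scene0',180,105),('side0',285,220)):
    im=cv2.imread('pics/%s.png'%f)[y0:y0+75,x0:x0+100]; im=cv2.resize(im,None,fx=4,fy=4,interpolation=cv2.INTER_CUBIC)
    for k in range(0,100,10):
        cv2.line(im,(k*4,0),(k*4,6),(0,255,255),1); cv2.line(im,(0,k*4),(6,k*4),(0,255,255),1)
        if k%20==0: cv2.putText(im,str(x0+k),(k*4,16),0,.33,(0,0,255),1); cv2.putText(im,str(y0+k),(8,k*4+4),0,.33,(0,0,255),1)
    o.append(im)
cv2.imwrite('pics/crop2.png',np.hstack(o))
E
```

```text
[568.76110925 184.18403118 122.        ]
end [639.8833962  138.56669305 122.        ] [594.44115106 260.94809338 122.        ] side end [436.67925751 202.60817865 122.        ] [481.16094182  72.75290618 122.        ]
1 637.0227569220056 [ 5.36056663e+02  1.78560113e+02 -7.56797163e-02  4.39230484e-01
  5.83897628e-01] -4.336128336081437
[[37.7, 25.5], [-64.6, -35.7], [-0.5, 8.9], [30.0, 23.0], [-35.0, -8.0], [-1.3, 9.1], [-29.9, -15.3], [24.4, 14.2], [-62.2, -25.6], [-28.6, -1.7], [-1.1, 10.1], [-30.6, -10.2], [-54.9, -26.7], [25.3, 15.0], [0.2, 8.7]]
-1 17.2020538178429 [ 5.37972706e+02  1.70047216e+02  3.61931179e-01 -1.14817206e+01
 -5.33129066e+00] 20.73712904981655
[[-0.1, 2.7], [-2.3, 1.6], [-1.4, 1.2], [-1.2, 0.1], [-0.4, 1.7], [-0.5, -0.1], [-1.6, -0.9], [-0.5, 2.4], [-4.3, 0.1], [-0.4, 0.0], [-0.0, 0.6], [-1.1, 0.5], [-0.3, 0.4], [-0.9, -0.4], [-1.1, 2.4]]
stopper scene z118 [572.96507885 183.088404   118.        ]
jar scene [516.62125185 163.01558632  80.        ] side [503.93047467 158.30869836  80.        ]
decoys [525.9422073  314.42895776  60.        ] [600.77885358 366.56651569  60.        ]
```

View pics/crop2.png

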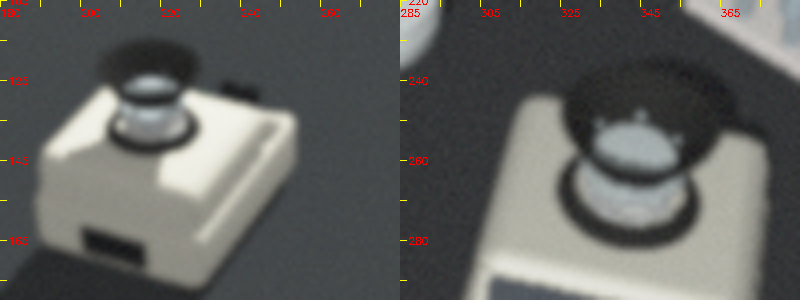

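```bash
cat >> fit.py <<'E'
    t=np.linspace(0,2*np.pi,73); circ=np.c_[36*np.cos(t),36*np.sin(t),0*t+138]
    def rr(p):
        A=proj(ms,circ+[p[0],p[1],0]);B=proj(md,circ+[p[0],p[1],0])
        return np.array([A[:,0].min()-204.3,A[:,0].max()-229.8,A[:,1].min()-115,B[:,0].min()-325.3,B[:,0].max()-369.3,B[:,1].min()-234.5])
    r=least_squares(rr,[400,-200]); print('rim',r.x,r.fun.round(1))
    print('rim centre rays',onz(ms,217,119,138),onz(md,347,246,138))
    for n,u,v,z in (('spray base',381,475,0),('spray head',390,372,190),('petri',391,332,32),('tube',235,285,90),('con',265,312,113),('beak',312,360,90)): print(n,onz(ms,u*.64,v*.64,z).round())
    for n,u,v,z in (('spray base',417,270,0),('spray head',405,175,190),('petri',430,340,32),('mark',335,418,9),('con',541,265,113),('beak',485,255,90)): print(n,onz(md,u*.64,v*.64,z).round())
E
python3 fit.py | tail -14
```

```text
rim [ 543.8668371  -226.68466464] [-2.6 -0.8 -0.9  0.2 -2.4  1. ]
rim centre rays [ 533.64280603 -233.0969738   138.        ] [ 552.5113375 -223.1399727  138.       ]
spray base [782. 176.   0.]
spray head [766. 175. 190.]
petri [625.  11.  32.]
tube [ 777. -174.   90.]
con [785. -71. 113.]
beak [776.  26.  90.]
spray base [776. 167.   0.]
spray head [760. 177. 190.]
petri [619.   2.  32.]
mark [433.  11.   9.]
con [788. -71. 113.]
beak [783.  28.  90.]
```

```bash
python3 -m jog '{"jaw":[0,0,0,0,0,0,0,0,0,0],"slide":[[0,0,-0.2],[0,0,-0.2],[0,0,-0.2],[0,0,-0.2],[0,0,-0.2],[0,0,-0.2],[0,0,-0.2],[0,0,-0.2],[0,0,-0.2],[0,0,-0.2]],"spin":[1,1,1,1,1,1,1,1,1,1]}' 20
python3 -m jog '{"jaw":[0,0,0,0,0,0,0,0,0],"slide":[[0,0,0],[0,0,0],[0,0,0],[0,0,0],[0,0,0],[0,0,0],[0,0,0],[0,0,0],[0,0,0]],"spin":[1,1,1,1,1,1,0.62,0,0]}'
cat > go.py <<'E'
import sys; from h import *
s=env.state(); g=np.array([float(v) for v in sys.argv[1:4]]); Rm=R.from_euler('xyz',s['ee_rot'],degrees=True)
d=Rm.inv().apply(g-s['ee_pos']); print('pos',s['ee_pos'].round(1),'rot',s['ee_rot'].round(1),'units',(d/30).round(2),'t',s['time_s'],'q',s['qpos'].round(0),'f',s['force'].round(1),s['gripper_width'],s['gripper_force'])
E
python3 go.py 538 170 270
```

```text
time_s: 1.1
ee_pos: [253.5, 515.8, 273.7]
ee_rot: [-180.0, 0.1, 73.5]
force: [-0.3, 0.7, 0.4]
gripper_width: 14.5
gripper_force: 0.0
time_s: 2.0
ee_pos: [253.6, 515.9, 273.6]
ee_rot: [180.0, 0.0, 21.0]
force: [-0.7, 0.3, 0.5]
gripper_width: 0.5
gripper_force: 0.0
pos [253.6 515.9 273.6] rot [180.   0.  21.] units [ 4.73 14.16  0.12] t 2.0 q [ 63.  17.  84.   0.  80. 132.] f [-0.7  0.3  0.5] 0.4591404451198856 0.0
```

```bash
python3 -m jog '{"jaw":[0,0,0,0,0,0,0,0,0,0],"slide":[[0.3,0.9,0],[0.3,1,0],[0.3,1,0],[0.3,1,0],[0.3,1,0],[0.3,1,0],[0.3,1,0],[0.3,1,0],[0.3,1,0],[0.3,1,0]],"spin":[0,0,0,0,0,0,0,0,0,0]}'
python3 -m jog '{"jaw":[0,0,0,0,0,0,0,0],"slide":[[0.4,1,0],[0.4,1,0],[0.4,1,0],[0.4,1,0],[0.1,0.2,0],[0,0,0],[0,0,0],[0,0,0]],"spin":[0,0,0,0,0,0,0,0]}'
python3 go.py 538 170 155
python3 - <<'E'
from h import *
im,m=snap('wrist','w1.png')
cv2.imwrite('pics/w1b.png',cv2.resize(im[:,:,::-1],(768,576),interpolation=cv2.INTER_CUBIC))
E
```

```text
time_s: 3.0
ee_pos: [444.1, 269.5, 274.0]
ee_rot: [-180.0, -0.0, 21.0]
force: [0.8, -0.5, 0.7]
gripper_width: 0.5
gripper_force: 0.0
time_s: 3.8
ee_pos: [535.2, 172.0, 274.1]
ee_rot: [-180.0, 0.0, 21.0]
force: [-0.6, 0.4, 0.1]
gripper_width: 0.3
gripper_force: 0.0
pos [535.2 172.  274.1] rot [-180.    0.   21.] units [0.06 0.1  3.97] t 3.8 q [17. 15. 85.  0. 79. 86.] f [-0.6  0.4  0.1] 0.33799574190342435 0.0
```

View pics/w1b.png

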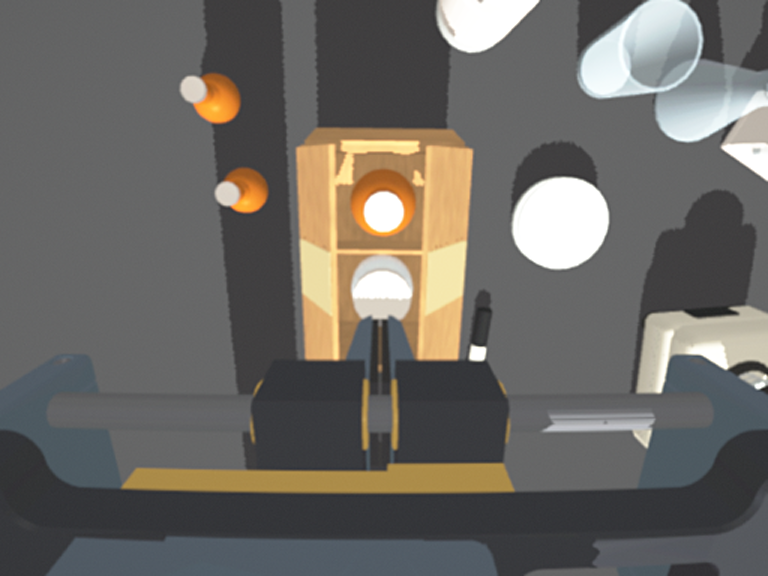

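The wrist view looks straight into the carton: flask stopper at (384,212), jar cap at (381,290). The two bench flasks at (215,97) and (245,190) are visibly smaller, so the flask in the carton is the one to take.

```bash
python3 - <<'E'
from h import *
m=env.camera_model('wrist')
print('stopper',onz(m,384/1.5,212/1.5,118).round(1),'jar cap',onz(m,381/1.5,290/1.5,80).round(1))
E
python3 -m jog '{"jaw":[0,0,0,0,0,0,20,50,80,91],"slide":[[0,0.1,0.8],[0,0,0.8],[0,0,0.8],[0,0,0.8],[0,0,0.8],[0,0,0],[0,0,0],[0,0,0],[0,0,0],[0,0,0]],"spin":[0,0,0,0,0,0,0,0,0,0]}'
python3 -m jog '{"jaw":[91,91,91,91,91,91,91,91,91,91],"slide":[[0,0,0],[0,0,0],[0,0.3,0],[0,0.3,0],[0,0.3,0],[0,0.3,0],[0,0.3,0],[0,0.2,0],[0,0,0],[0,0,0]],"spin":[0,0,0,0,0,0,0,0,0,0]}'
```

```text
stopper [578.6 184.7 118. ] jar cap [506.3 159.3  80. ]
time_s: 4.85
ee_pos: [537.7, 168.5, 155.1]
ee_rot: [-180.0, -0.1, 20.9]
force: [-0.5, 0.2, 0.2]
gripper_width: 29.4
gripper_force: 0.4
time_s: 5.85
ee_pos: [555.3, 120.4, 153.9]
ee_rot: [-180.0, 0.0, 20.8]
force: [0.1, -0.5, -0.3]
gripper_width: 90.5
gripper_force: 0.0
```

```bash
python3 -m jog '{"jaw":[91,91,91,91,91,91,91,91,91,91],"slide":[[0,-0.4,0],[0,-0.4,0],[0,-0.4,0],[0,-0.4,0],[0,-0.4,0],[0,-0.4,0],[0,-0.4,0],[0,-0.4,0],[0,-0.2,0],[0,0,0]],"spin":[0,0,0,0,0,0,0,0,0,0]}'
python3 -m jog '{"jaw":[91,91,91,80,70,60,60,60,60],"slide":[[0,0,0],[0,0,0],[0,0.4,0],[0,0.4,0],[0,0.4,0],[0,0.4,-1],[0,0.1,-1],[0,0,-1],[0,0,0]],"spin":[0,0,0,0,0,0,0,0,0]}'
python3 go.py 578.4 185 78
python3 - <<'E'
from h import *
a,m=snap('wrist','w2.png'); b,_=snap('scene','s2.png')
cv2.imwrite('pics/ws2.png',np.hstack([a[:,56:456],b[:,100:500]])[:,:,::-1])
E
```

```text
time_s: 6.85
ee_pos: [518.6, 216.7, 153.9]
ee_rot: [-180.0, -0.0, 20.9]
force: [-0.8, 0.5, -0.1]
gripper_width: 91.4
gripper_force: 0.0
time_s: 7.75
ee_pos: [539.9, 167.5, 248.6]
ee_rot: [179.9, -0.5, 20.8]
force: [0.5, -0.2, -0.0]
gripper_width: 59.9
gripper_force: 0.0
pos [539.9 167.5 248.6] rot [179.9  -0.5  20.8] units [ 1.35 -0.1   5.7 ] t 7.75 q [16. 16. 88. -0. 76. 85.] f [ 0.5 -0.2 -0. ] 59.924331097167 0.0
```

View pics/ws2.png

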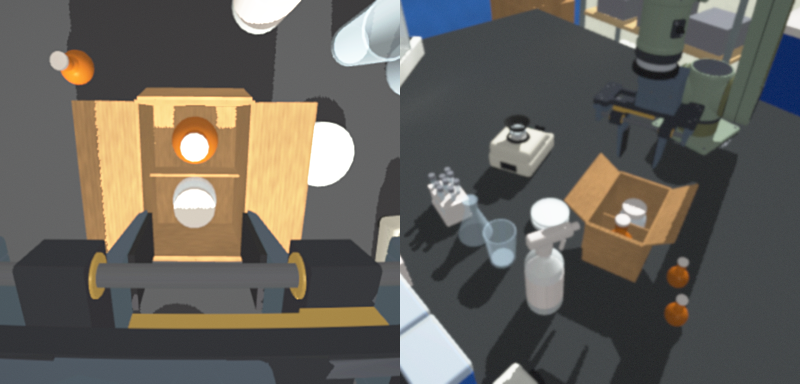

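```bash
python3 - <<'E'
from h import *
m=env.camera_model('wrist'); print('stopper',onz(m,195+56,148,118).round(1))
E
python3 -m jog '{"jaw":[60,60,60,60,60,60,60,60,60,60],"slide":[[0.5,-0.05,0],[0.5,-0.05,0],[0.35,0,0],[0,0,0],[0,0,1],[0,0,1],[0,0,0.5],[0,0,0],[0,0,0],[0,0,0]],"spin":[0,0,0,0,0,0,0,0,0,0]}'
python3 go.py 578.4 185 80
```

```text
stopper [575.4 183.9 118. ]
time_s: 8.85
ee_pos: [574.5, 185.6, 170.3]
ee_rot: [180.0, -0.1, 20.9]
force: [0.6, 0.7, 0.8]
gripper_width: 60.2
gripper_force: 0.0
pos [574.5 185.6 170.3] rot [ 1.80e+02 -1.00e-01  2.09e+01] units [0.11 0.06 3.01] t 8.85 q [17. 22. 90.  0. 68. 86.] f [0.6 0.7 0.8] 60.233782815164965 0.0
```

```bash
python3 -m jog '{"jaw":[60,60,60,60,60,60,60,60,60,60],"slide":[[0.1,0.05,0.6],[0,0,0.6],[0,0,0.6],[0,0,0.4],[0,0,0.3],[0,0,0.3],[0,0,0.2],[0,0,0],[0,0,0],[0,0,0]],"spin":[0,0,0,0,0,0,0,0,0,0]}'
python3 -m jog '{"jaw":[50,40,30,20,20,20,20,20],"slide":[[0,0,0],[0,0,0],[0,0,0],[0,0,0],[0,0,0],[0,0,0],[0,0,0],[0,0,0]],"spin":[0,0,0,0,0,0,0,0]}' 25
```

```text
time_s: 9.85
ee_pos: [577.7, 185.2, 79.5]
ee_rot: [180.0, -0.1, 20.9]
force: [-0.7, -0.5, 0.4]
gripper_width: 59.7
gripper_force: 0.0
time_s: 10.65
ee_pos: [577.3, 185.1, 79.0]
ee_rot: [-180.0, -0.0, 20.9]
force: [0.0, -0.2, 0.3]
gripper_width: 29.5
gripper_force: 25.0
```

```bash
python3 -m jog '{"jaw":[20,20,20,20,20,20,20,20,20,20],"slide":[[0,0,0],[0,0,-0.3],[0,0,-0.5],[0,0,-0.7],[0,0,-0.8],[0,0,-0.8],[0,0,-0.8],[0,0,-0.8],[0,0,-0.7],[0,0,-0.4]],"spin":[0,0,0,0,0,0,0,0,0,0]}'
python3 -m jog '{"jaw":[20,20,20,20,20],"slide":[[0,0,-0.3],[0,0,0],[0,0,0],[0,0,0],[0,0,0]],"spin":[0,0,0,0,0]}'
python3 - <<'E'
from h import *
a,m=snap('scene','s3.png'); b,n=snap('side','d3.png')
np.save('c3.npy',env.state()['ee_pos'])
p=proj(m,env.state()['ee_pos'])[0]; q=proj(n,env.state()['ee_pos'])[0]; print(p,q)
def c(im,p):
    x,y=int(p[0])-65,max(int(p[1])-70,0); print(x,y); return cv2.resize(im[y:y+150,x:x+130],(400,461),interpolation=cv2.INTER_CUBIC)
cv2.imwrite('pics/g3.png',np.hstack([c(a,p),c(b,q)])[:,:,::-1])
E
```

```text
time_s: 11.65
ee_pos: [577.7, 185.3, 255.3]
ee_rot: [180.0, -0.2, 20.9]
force: [-0.6, -0.9, -0.4]
gripper_width: 29.6
gripper_force: 25.0
time_s: 12.15
ee_pos: [576.9, 185.0, 260.9]
ee_rot: [-180.0, 0.1, 20.9]
force: [-0.4, 0.2, -0.7]
gripper_width: 29.0
gripper_force: 25.0
[332.23368807 164.13552913] [199.08595808 110.31680188]
267 94
134 40
```

View pics/g3.png

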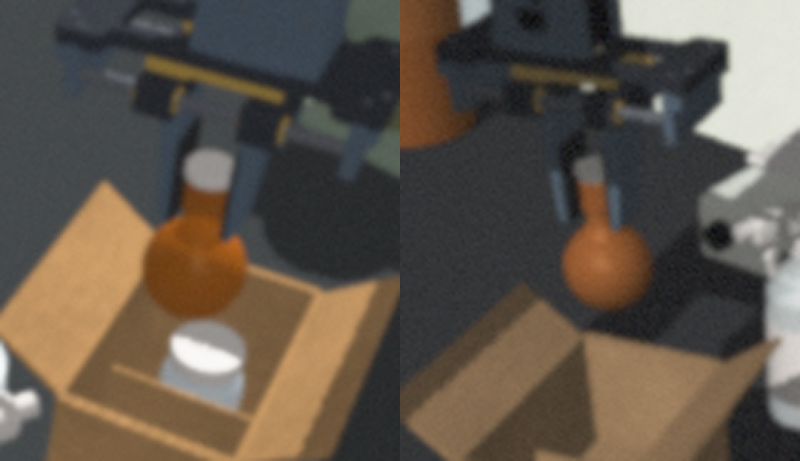

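```bash
python3 - <<'E'
from h import *
m,n=env.camera_model('scene'),env.camera_model('side')
e=np.load('c3.npy'); print(e, proj(m,[e-[0,0,39]]),proj(n,[e-[0,0,39]]),'meas 330.4,181.2 / 201.3,127.2')
a=onz(m,330.4,181.2,e[2]-39);b=onz(n,201.3,127.2,e[2]-39);print(a,b)
E
python3 go.py 544 -227 261
```

```text
[577.0149537  185.06923265 261.28514378] [[329.31190395 180.308818  ]] [[200.94538452 126.40637278]] meas 330.4,181.2 / 201.3,127.2
[577.39404358 188.10302276 222.28514378] [575.1302442  181.7592084  222.28514378]
pos [577.  185.1 261.3] rot [-1.80e+02  1.00e-01  2.09e+01] units [-5.920e+00  1.244e+01  1.000e-02] t 12.25 q [17. 20. 81.  0. 80. 86.] f [-0.   0.3 -1.5] 29.606844846018504 24.999869968160056
```

```bash
python3 -m jog '{"jaw":[20,20,20,20,20,20,20,20,20,20],"slide":[[-0.1,0.2,0],[-0.2,0.4,0],[-0.3,0.6,0],[-0.3,0.7,0],[-0.4,0.8,0],[-0.4,0.8,0],[-0.4,0.8,0],[-0.4,0.8,0],[-0.4,0.8,0],[-0.4,0.8,0]],"spin":[0,0,0,0,0,0,0,0,0,0]}'
python3 -m jog '{"jaw":[20,20,20,20,20,20,20,20,20,20],"slide":[[-0.4,0.8,0],[-0.4,0.8,0],[-0.4,0.8,0],[-0.4,0.8,0],[-0.4,0.8,0],[-0.3,0.7,0],[-0.2,0.5,0],[-0.1,0.3,0],[-0.02,0.24,0],[0,0,0]],"spin":[0,0,0,0,0,0,0,0,0,0]}'
python3 -m jog '{"jaw":[20,20,20],"slide":[[0,0,0],[0,0,0],[0,0,0]],"spin":[0,0,0]}'
python3 go.py 544 -227 240
python3 - <<'E'
from h import *
a,m=snap('scene','s4.png'); b,n=snap('side','d4.png'); e=env.state()['ee_pos']; np.save('c4.npy',e)
P=e-[0,0,90]; p=proj(m,[P])[0]; q=proj(n,[P])[0]; print(p,q,proj(m,[e-[0,0,39]]),proj(n,[e-[0,0,39]]))
def c(im,p):
    x,y=int(p[0])-50,max(int(p[1])-75,0); print(x,y); o=cv2.resize(im[y:y+120,x:x+100],(400,480),interpolation=cv2.INTER_CUBIC)
    return o
cv2.imwrite('pics/g4.png',np.hstack([c(a,p),c(b,q)])[:,:,::-1])
E
```

```text
time_s: 13.25
ee_pos: [555.6, -40.1, 262.1]
ee_rot: [180.0, 0.0, 20.8]
force: [0.3, -0.0, -1.6]
gripper_width: 29.7
gripper_force: 25.0
time_s: 14.25
ee_pos: [544.5, -227.2, 261.8]
ee_rot: [-180.0, -0.0, 20.8]
force: [-0.0, 1.6, -1.4]
gripper_width: 29.2
gripper_force: 25.0
time_s: 14.55
ee_pos: [544.3, -226.2, 262.0]
ee_rot: [-180.0, -0.0, 20.9]
force: [0.2, 0.6, -0.2]
gripper_width: 29.2
gripper_force: 25.0
pos [ 544.3 -226.2  262. ] rot [-180.    -0.    20.9] units [-0.02  0.02  0.73] t 14.55 q [-24.  18.  83.   0.  79.  45.] f [ 0.2  0.6 -0.2] 29.192754820400573 24.999961401626933
[214.55407642 110.21746398] [348.17341226 235.3434103 ] [[213.37224323  92.43972575]] [[351.71952755 212.79793668]]
164 35
298 160
```

View pics/g4.png

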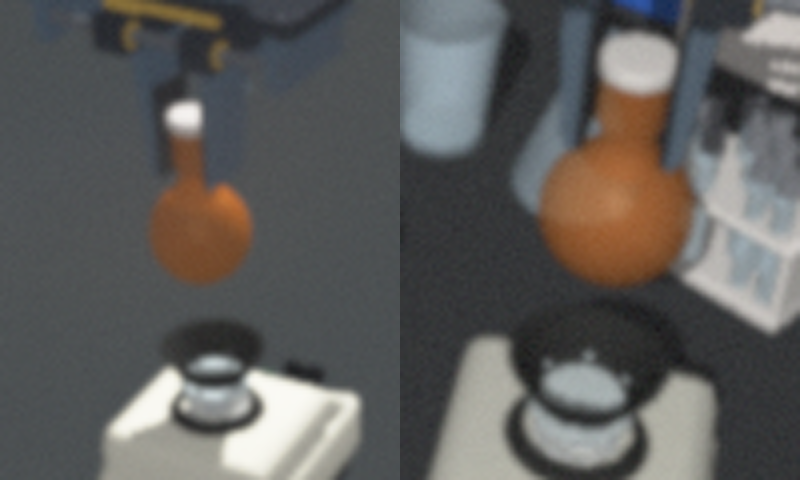

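```bash
python3 - <<'E'
from h import *
from scipy.optimize import least_squares
ms,md=env.camera_model('scene'),env.camera_model('side')
t=np.linspace(0,2*np.pi,181); circ=np.c_[36*np.cos(t),36*np.sin(t),0*t+138]
def f(p):
    A=proj(ms,circ+[*p,0]);B=proj(md,circ+[*p,0]); c=lambda X:(X[:,0].min()+X[:,0].max())/2
    return np.array([c(A)-216.2,A[:,1].min()-114.2,c(B)-346.9,B[:,1].min()-234.8])
r=least_squares(f,[544,-227]);print(r.x,r.fun.round(2))
# foot ring (dark, on top deck) centre as check: not used
E
python3 go.py 546 -228 200
```

```text
[ 544.58824162 -226.3627342 ] [-1.02  0.07 -0.66  0.4 ]
pos [ 544.3 -226.4  262. ] rot [-180.    -0.    20.9] units [0.03 0.07 2.07] t 14.65 q [-24.  18.  83.   0.  79.  45.] f [-0.2  0.1 -0.5] 29.544243653514084 24.999927783210296
```

```bash
python3 -m jog '{"jaw":[20,20,20,20,20,20,20,20,20,20],"slide":[[0,0,0.4],[0,0,0.6],[0,0,0.5],[0,0,0.3],[0,0,0.2],[0,0,0.1],[0,0,0.1],[0,0,0.05],[0,0,0],[0,0,0]],"spin":[0,0,0,0,0,0,0,0,0,0]}' 35
python3 -m jog '{"jaw":[20,20,20,20,20,20],"slide":[[0,0,0.07],[0,0,0.07],[0,0,0.07],[0,0,0],[0,0,0],[0,0,0]],"spin":[0,0,0,0,0,0]}'
```

```text
time_s: 15.65
ee_pos: [544.4, -226.9, 194.8]
ee_rot: [180.0, -0.0, 20.9]
force: [0.5, -0.4, -0.9]
gripper_width: 29.1
gripper_force: 35.0
time_s: 16.25
ee_pos: [544.2, -226.7, 188.4]
ee_rot: [-180.0, -0.0, 20.9]
force: [-1.0, 1.2, 4.4]
gripper_width: 29.4
gripper_force: 35.0
```

```bash
python3 -m jog '{"jaw":[20,20,20,20,20,20],"slide":[[0,0,0.05],[0,0,0.05],[0,0,0.05],[0,0,0],[0,0,0],[0,0,0]],"spin":[0,0,0,0,0,0]}'
python3 -m jog '{"jaw":[20,20,20,20],"slide":[[0,0,0.04],[0,0,0.04],[0,0,0],[0,0,0]],"spin":[0,0,0,0]}'
python3 -c "
from h import *
F=[]
for i in range(4): F.append(np.r_[env.state()['force'],env.state()['ee_pos']]); env.grab_frame('side')
print(np.mean(F,0).round(2))"
```

```text
time_s: 16.85
ee_pos: [544.3, -226.8, 184.2]
ee_rot: [180.0, -0.0, 20.9]
force: [-2.3, 1.3, 6.6]
gripper_width: 28.8
gripper_force: 35.0
time_s: 17.25
ee_pos: [544.3, -226.8, 182.1]
ee_rot: [180.0, -0.0, 20.9]
force: [-3.4, 0.9, 8.9]
gripper_width: 29.3
gripper_force: 35.0
[  -3.03    1.67    9.03  544.32 -226.81  182.14]
```

```bash
cat > av.py <<'E'
from h import *
F=[]
for i in range(4): F.append(np.r_[env.state()['force'],env.state()['ee_pos']]); env.grab_frame('side')
print(np.mean(F,0).round(2))
E
python3 -m jog '{"jaw":[20,20,20,20],"slide":[[-0.02,-0.02,0],[-0.02,-0.02,0],[0,0,0],[0,0,0]],"spin":[0,0,0,0]}' >/dev/null; python3 av.py
python3 -m jog '{"jaw":[20,20,20,20],"slide":[[0,0,0.02],[0,0,0.02],[0,0,0],[0,0,0]],"spin":[0,0,0,0]}' >/dev/null; python3 av.py
```

```text
[  -2.03    1.57    7.15  542.81 -226.22  181.91]
[  -2.44    1.25    7.98  542.84 -226.22  180.86]
```

```bash
python3 -m jog '{"jaw":[20,20,20,20],"slide":[[0,0,0.02],[0,0,0.01],[0,0,0],[0,0,0]],"spin":[0,0,0,0]}' >/dev/null; python3 av.py
python3 - <<'E'
from h import *
a,m=snap('scene','s5.png'); b,n=snap('side','d5.png'); e=env.state()['ee_pos']
P=e-[0,0,45]; p=proj(m,[P])[0]; q=proj(n,[P])[0]; print(p,q,proj(m,[e-[0,0,39]]),proj(n,[e-[0,0,39]]))
def c(im,p):
    x,y=int(p[0])-50,max(int(p[1])-65,0); print(x,y); return cv2.resize(im[y:y+120,x:x+100],(400,480),interpolation=cv2.INTER_CUBIC)
cv2.imwrite('pics/g5.png',np.hstack([c(a,p),c(b,q)])[:,:,::-1])
E
```

```text
[  -2.63    1.9     8.42  542.86 -226.23  180.08]
[215.82706367 122.21786249] [345.28635107 250.89192997] [[215.69989424 120.28233738]] [[345.6585443  248.49157235]]
165 57
295 185
```

View pics/g5.png

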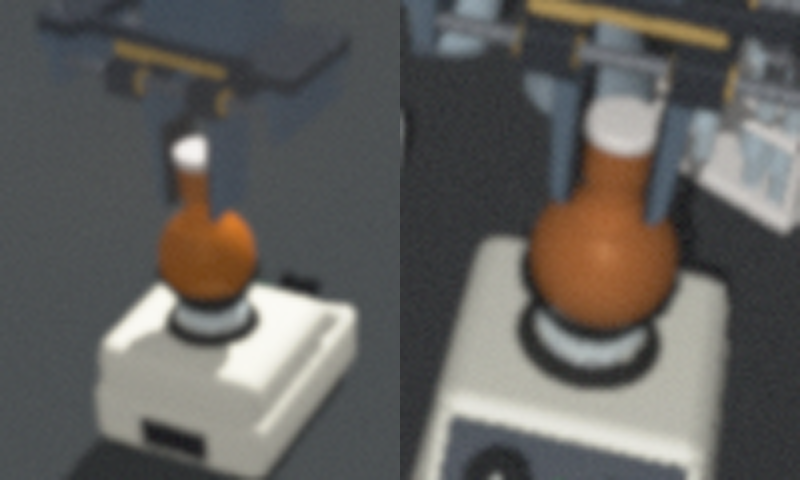

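The flask sits upright in the ring, with the bulb at (207,255) and (600,255) in the two crops. The ring is clearly lowered against its base. I'll take one more small step to see whether the stop is near.

```bash
python3 -m jog '{"jaw":[20,20,20,20],"slide":[[0,0,0.02],[0,0,0],[0,0,0],[0,0,0]],"spin":[0,0,0,0]}' >/dev/null; python3 av.py
python3 -m jog '{"jaw":[20,20,20,20],"slide":[[0,0,0.02],[0,0,0],[0,0,0],[0,0,0]],"spin":[0,0,0,0]}' >/dev/null; python3 av.py
```

```text
[  -2.12    2.32    8.5   542.78 -226.1   179.46]
[  -3.1     1.96    9.64  542.86 -226.1   179.22]
```

```bash
python3 -m jog '{"jaw":[20,20,20,20,20],"slide":[[0,0,0],[0,0,0],[0,0,0],[0,0,0],[0,0,0]],"spin":[0,0,0,0,0]}'; python3 av.py; python3 -c "
from workcell import env
print(env.job_done())"
```

```text
time_s: 21.05
ee_pos: [542.9, -226.1, 179.2]
ee_rot: [180.0, -0.1, 20.9]
force: [-2.0, 2.7, 9.9]
gripper_width: 28.6
gripper_force: 35.0
[  -3.45    2.35    9.56  542.86 -226.09  179.23]
the job is handed in; nothing more can be done
None
```

I handed the job in at about 21 s: both flaps are folded back, and the flask is gripped upright in the mixer ring, held down with about 9.6 N (roughly at its stop). The jar was still in the carton when last seen; the hand-in returned no verdict.

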